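# Lock the stop screw of an optical mount with its jam nut

### The arm

A 6-joint arm with a two-finger parallel gripper is mounted at the origin on the work surface. World frame = base frame: x ahead of the robot, y to its left, z up, the work surface at z = 0. Lengths are in mm, angles in rad, forces in N, time in s.
With the tool pointing down it reaches from about 300 to 775 mm from the base axis. Payload 14.6 kg.
Tool frame: the origin (TCP) lies between the finger pads; the fingertips stand 25 mm ahead of it and the grasp point (between the pads) lies 6 mm ahead of it; y points along the fingers, x is the direction in which the jaws open and shut, and the axes are right-handed (so a half turn about y gives the same grasp; the last joint's range is limited). The gripper opens to 94 mm and grips with 3 to 60 N. Pads are 16 mm wide; open, the fingers measure 119 mm over their backs; the gripper's body (75 mm by 177 mm) begins 78 mm behind the grasp point.
Start: joints at [-1.173, 0.3, 1.521, -0, 1.321, -0.067], TCP at [246.526, -491.645, 230.446] pointing down, gripper open.
Joint ranges: [-3.03, 3.03], [-0.79, 2.21], [0.23, 2.52], [-1.04, 4.18], [0, 3.07], [-2.55, 2.55]. Speed limits (rad/s): [2.22, 2.22, 2.57, 3.14, 3.14, 3.14].

### API

Orientations are given as [roll, pitch, yaw] about the fixed x, y, z axes, in that order (R = Rz(yaw) Ry(pitch) Rx(roll)).
In Python, from cell import manip gives the robot as it stands.
- The arm moves only by the tool play_rows, never from a script. Its argument "moves" is a list of rows, each an object of numbers: "dx", "dy", "dz": the shift along the tool's x, y, z in m; "ax", "ay", "az": the turn, a rotation vector about the tool's x, y, z in rad; "jaw": the gripper command: -1 is shut, 1 is fully open, values between are in proportion. A call has 1 to 20 rows; each row is the pose to reach, as a shift and turn from the pose commanded when the call began, along the tool's axes at that moment; what a row does not reach only later rows make up. A row lasts 1/10 s, in which the tool goes at most 50 mm and 8.59 degrees, less where a joint would pass 70% of its speed; a pose out of reach is approached as far as the arm can. A call with a gripper value outside its range is refused whole. The fingers move at their own pace and stop on an object; "newtons" is the grip in N (left out, the last holds). Time passes only in rows, so rows that repeat a pose let the fingers close. It gives the time, the measured TCP pose, the force and the opening at its end, in the units of the state.
- manip.read_state(): the state, without advancing time (a new reading comes with each control period).
- manip.camera(name): name is "scene" or "top"; returns the picture (384x512x3 uint8, red, green, blue); there is no depth.
- manip.camera_params(name): a dict with "K" (3x3 intrinsics, pixels), "rvec" (rotation vector, rad) and "tvec" (3), from world to camera coordinates, as OpenCV has them. Camera axes: x right, y down, z forward; pixel columns grow to the right and rows downward; lengths in mm; the calibration is good to about 2 mm. A picture is of the moment at which its call begins. camera_params takes no time and is no camera call.
- manip.sign_off(): hands the job in, once; it reports no verdict.
The state is a dict: "clock": time; "joints": joint angles; "qd": joint speeds; "effort": joint torques, N m; "eef_pos": TCP position; "eef_rot": TCP orientation; "wrist_force": force on the tool from outside, world axes, zero at the start; "moment": the same for the moment, N m; "finger_gap": finger opening in mm.
Only numpy, scipy, OpenCV 4.12 (cv2) and the standard library are available. Lean on these libraries where they do the work, as an engineer would, in place of code of your own. Each camera call takes 0.05 s, during which the arm holds its last target. There are 200 camera calls.

### The job

Slip the keeper over the square head of the stop screw with its tail down in the fork, fully home, so that the screw cannot turn. Then push the lever of the jam nut round clockwise (seen from above) by its upright pin until the nut is firmly tight, about 17 N at the pin and never above 25 N, without letting the screw turn from its setting. Leave the keeper on and leave the other parts on the breadboard alone.

Things in the scene. Friction and masses are not known exactly. Their poses are not given: they have to be found in the camera images.
- mount: fixed aluminium mount with black block, on the breadboard; place and yaw vary. Origin on the vertical screw axis at the underside; z up, x towards the fork. Base plate 150 x 100 x 12 mm (x -57 to 93), block 60 x 60 up to z 40. Fork: pillar at x 75 (16 x 40 mm, top z 74) with two upright pins (diameter 8, y +-13.5, coned tops at z 100), a gap of 19 mm.
- screw: stop screw, on the mount's z axis, origin as the mount's. A round shoulder (diameter 40) ends at z 74 mm; above it a square head 24 x 24 mm, z 74 to 96, the last 6 mm tapered. At the start its x is along the mount's x: the setting to keep, within 0.2 rad. The nut's thread drags the screw round with it unless the keeper holds it.
- nut: steel hexagonal jam nut round the screw (44 mm over corners, z 43 to 56), origin as the mount's, z up. Along its own x runs a lever (12 mm wide, top at z 53.5) with the upright pin at 65 mm. At the start the lever stands 115 to 140 degrees clockwise from the mount's x axis, seen from above; tightening turns it on clockwise. It stays where it is left.
- nut_pin (a point): centre of the top of the lever's pin (diameter 12), 90 mm above the mount's underside, 36 mm clear above the lever. The nut runs freely (about 5 N at the pin) for 20 to 65 degrees, how far is unknown, until it bites; then the push rises: the washer gives at about 13 N, and 0.15 rad (10 mm at the pin) later, at about 17 N, all stops hard. Push it from the side: squeezing counts as force too.
- washer_tab (a point): tip of the tab of the brass washer (diameter 52, 3 mm thick) under the nut, 38 mm from the screw axis. It stands still until the nut bites, then is carried clockwise by up to 5.7 mm; the nut is tight once it has moved over 2.5 mm
- keeper: loose steel keeper, 160 g, lying flat on the breadboard: a ring 46 x 46 x 14 mm with a through square hole of 25.5 mm, and a tail 16 mm wide along x to x 90 mm, 14 mm thick. Origin at the centre of the hole at the underside, z up. Fully home its underside is 74 mm above the mount's underside, its origin on the screw axis and its x axis along the mount's x axis (not turned end for end).
- keeper_fin (a point): centre of the top of the keeper's grip fin: 28 mm long (along x), 12 mm wide (along y), standing on the tail from 14 to 46 mm above the keeper's underside, centred 34 mm from the hole's centre
- lens: loose black lens barrel, diameter 54, 62 mm tall; bystander, not to be moved. Origin at its underside
- post_holder: loose aluminium post holder, diameter 32, 58 mm tall; bystander, not to be moved. Origin at its underside
- spacer_block: loose aluminium block 50 x 30 x 30 mm; bystander, not to be moved. Origin at its underside
Things that resemble listed ones, but are neither listed nor needed, are in the scene too. Of the things like the keeper, leave any that is orange or red; of the rest the smaller one is meant.

How it is judged:
By the outcome, as a careful person would: the job done as asked, in the order asked, and still so for the second after the job is handed in, with the robot touching nothing.
It also fails if it takes over 62 s, if anything falls off the work surface, if the arm or the gripper's body presses on something with over 40 N, if the wrist force passes 120 N, or if a joint passes its speed limit or range.

## Working session

There is one attempt and no reset: what is moved stays moved. The work goes in short steps, Python scripts to look and compute and a tool call to move; the robot and the scene stay as the last step left them, time stands still between calls to the robot, and variables do not carry over. Pictures are saved under pics/ and viewed, and the job is handed in when it is done.

Besides the shell and the picture viewer there is one more tool, called after "Call:" by a JSON object that holds its "name" and its "arguments". play_rows: Moves the arm, as the interface text tells. Its arguments: {"type":"object","properties":{"moves":{"type":"array","items":{"type":"object","properties":{"dx":{"type":"number"},"dy":{"type":"number"},"dz":{"type":"number"},"ax":{"type":"number"},"ay":{"type":"number"},"az":{"type":"number"},"jaw":{"type":"number"}}}},"newtons":{"type":"number"}},"required":["moves"]}

```bash
ls; mkdir -p pics
python3 - <<'E'
from cell import manip
import cv2
s=manip.read_state()
for k,v in s.items(): print(k,v)
for n in("scene","top"):
    im=manip.camera(n); cv2.imwrite(f"pics/{n}0.png",cv2.resize(im[:,:,::-1],(768,576),interpolation=cv2.INTER_CUBIC)); cv2.imwrite(f"raw_{n}.png",im[:,:,::-1])
    print(manip.camera_params(n))
E
```

```text
pics
clock 0.0
joints [-1.17260407e+00  3.00480836e-01  1.52155825e+00  3.92881897e-08
  1.32069137e+00 -6.66025503e-02]
qd [-0.00042475 -0.00154643  0.00095925 -0.00100912  0.00059834 -0.00138766]
effort [-1.46922888e-03 -5.31807911e+01 -3.52732265e+01  7.07803736e-02
  2.43907532e-02 -9.39868983e-05]
eef_pos [ 246.44112926 -491.44837316  229.89063072]
eef_rot [-1.57072056e+00  1.13527420e-03 -1.10600148e+00]
wrist_force [-0.44140802 -0.01676898 -0.01198698]
moment [ 0.06347546  0.01130986 -0.01024777]
finger_gap 93.98752026361399
{'K': array([[358.03816876,   0.        , 252.11225331],
       [  0.        , 358.03816876, 197.29321633],
       [  0.        ,   0.        ,   1.        ]]), 'rvec': array([ 1.78254534,  1.47607926, -0.72428257]), 'tvec': array([-182.17283241, -225.57888205, 1457.51754923])}
{'K': array([[409.53304691,   0.        , 258.70046576],
       [  0.        , 409.53304691, 188.20431182],
       [  0.        ,   0.        ,   1.        ]]), 'rvec': array([ 2.19588009, -2.16744006,  0.10973685]), 'tvec': array([  91.25687186,  521.30626502, 1302.98900213])}
```

View pics/scene0.png

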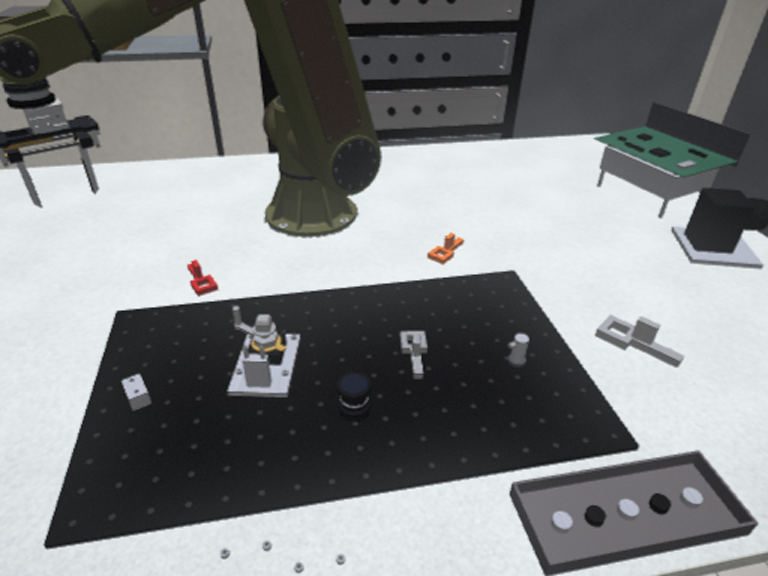

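View pics/top0.png

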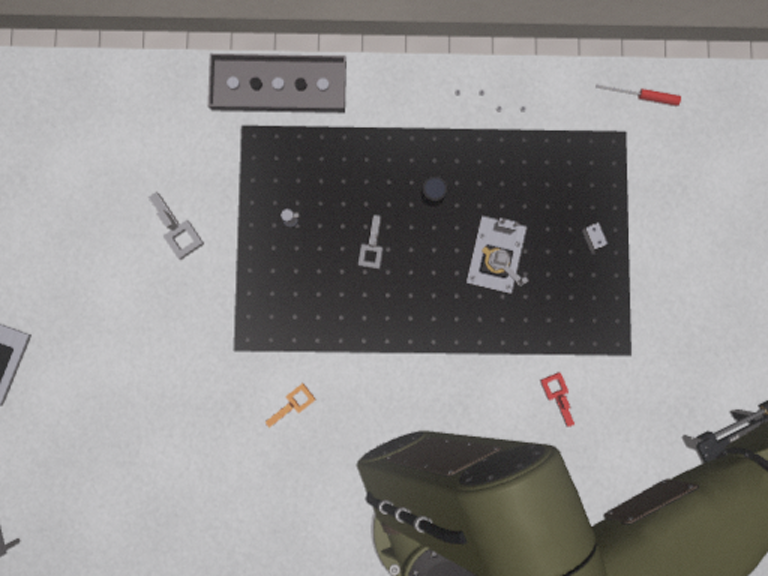

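Candidates for the keeper are small grey on the board (top 372,245; scene 415,350), large grey off the board (top 178,230), orange (top 292,403) and red (top 558,398). I choose the small grey one on the board. Next I'll check it in close crops.

```bash
cat > h.py <<'E'
import numpy as np, cv2
from cell import manip
P={}
for n in("scene","top"):
    p=manip.camera_params(n); R=cv2.Rodrigues(p["rvec"])[0]; P[n]=(p["K"],R,p["tvec"])
def proj(n,X):
    K,R,t=P[n]; c=np.atleast_2d(X)@R.T+t; u=c@K.T; return u[:,:2]/u[:,2:]
def ray(n,uv):
    K,R,t=P[n]; d=R.T@np.linalg.solve(K,[uv[0],uv[1],1.]); return -R.T@t,d/np.linalg.norm(d)
def plane(n,uv,z):
    o,d=ray(n,uv); return o+d*(z-o[2])/d[2]
def tri(us,ut):
    A=np.zeros((3,3));b=np.zeros(3)
    for n,u in(("scene",us),("top",ut)):
        o,d=ray(n,u); M=np.eye(3)-np.outer(d,d); A+=M;b+=M@o
    X=np.linalg.solve(A,b); return X,np.linalg.norm(proj("scene",X)[0]-us),np.linalg.norm(proj("top",X)[0]-ut)
def crop(im,x0,y0,w,h,s,name):
    c=cv2.resize(im[y0:y0+h,x0:x0+w],None,fx=s,fy=s,interpolation=cv2.INTER_CUBIC)
    for i in range(0,w,10): cv2.putText(c,str(x0+i),(i*s,8),0,.3,(0,0,255)); cv2.line(c,(i*s,9),(i*s,14),(0,0,255),1)
    for i in range(0,h,10): cv2.putText(c,str(y0+i),(0,i*s+4),0,.3,(0,0,255)); cv2.line(c,(20,i*s),(26,i*s),(0,0,255),1)
    cv2.imwrite(name,c); return c
E
python3 - <<'E'
import cv2,numpy as np
from h import crop
t=cv2.imread("raw_top.png");s=cv2.imread("raw_scene.png")
a=crop(t,225,130,50,55,8,"/tmp/a.png");b=crop(t,305,138,50,62,8,"/tmp/b.png")
h=max(a.shape[0],b.shape[0]);pad=lambda x:cv2.copyMakeBorder(x,0,h-x.shape[0],0,0,0)
cv2.imwrite("pics/topcrops.png",np.hstack([pad(a),pad(b)]))
a=crop(s,255,210,40,50,8,"/tmp/a.png");b=crop(s,148,198,58,70,8,"/tmp/b.png")
h=max(a.shape[0],b.shape[0])
cv2.imwrite("pics/scenecrops.png",np.hstack([pad(a),pad(b)]))
E
```

```text
(no output)
```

View pics/topcrops.png

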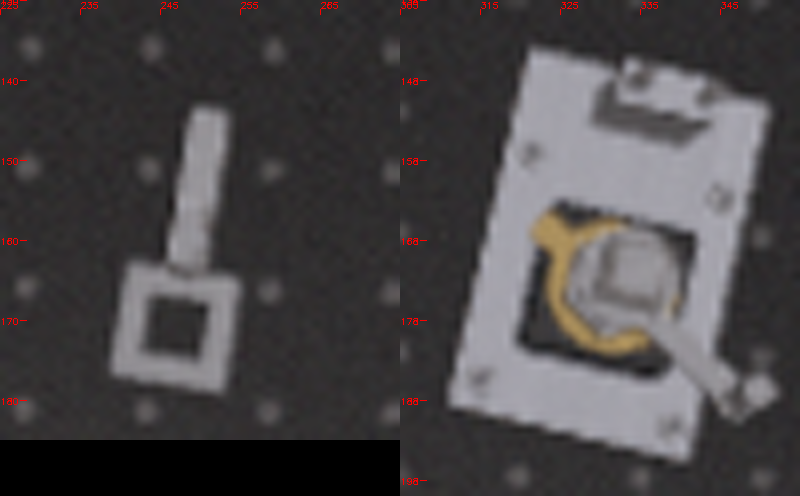

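View pics/scenecrops.png

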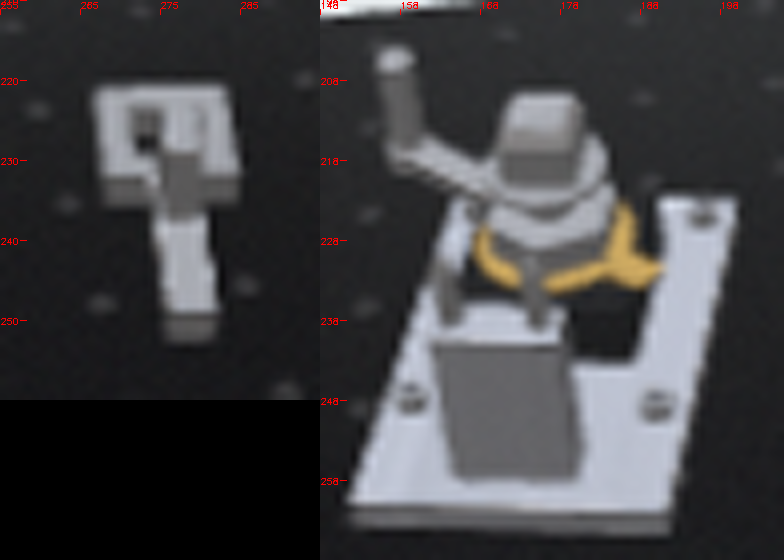

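The small grey keeper is confirmed: its 46 mm ring measures about 14 px and it has a fin on the tail. The pictures show the mount with its fork at top (340,149), and the lever pin at top (350,186) and scene (157,206). Next I'll measure both.

```bash
cat > m1.py <<'E'
from h import *
f=lambda x,y,x0,y0:np.array([(x+.5)/8-.5+x0,(y+.5)/8-.5+y0])
T=lambda x,y:f(x-400,y,305,138); S=lambda x,y:f(x-320,y,148,198)
KT=lambda x,y:f(x,y,225,130); KS=lambda x,y:f(x,y,255,210)
for nm,a,b in(("plateTR",S(348,500),T(770,103)),("plateTL",S(672,511),T(531,46)),("plateBL",S(738,198),T(450,404)),
  ("pin",S(396,60),T(763,392)),("head c",S(543,108),T(640,264)),
  ("ringFL",KS(95,88),KT(222,394)),("ringFR",KS(226,86),KT(110,376)),("ring NL",KS(104,178),KT(240,275)),("ring NR",KS(240,178),KT(127,262)),
  ("tailend",KS(190,312),KT(211,106))):
    print(nm,*[np.round(v,1) for v in tri(a,b)])
E
python3 m1.py
```

```text
plateTR [ 648.1 -201.8   23.5] 0.1 0.1
plateTL [ 670.4 -103.1   23. ] 0.3 0.2
plateBL [522.9 -70.5  22.6] 0.1 0.1
pin [ 522.1 -179.2   99.4] 0.3 0.3
head c [ 569.4 -130.6  109.4] 0.2 0.2
ringFL [550.2 119.   23.6] 0.1 0.1
ringFR [557.1 165.1  23.4] 0.2 0.2
ring NL [598.7 111.7  24.4] 0.3 0.3
ring NR [603.9 158.4  21.6] 0.1 0.0
tailend [667.9 124.4  25.2] 0.3 0.3
```

```bash
cat >> h.py <<'E'
from scipy.spatial.transform import Rotation as Ro
def go(x,y,z,yaw):
    s=manip.read_state(); R0=Ro.from_euler('xyz',s["eef_rot"]); d=R0.inv().apply(np.array([x,y,z])-s["eef_pos"])/1000
    a=(R0.inv()*Ro.from_euler('xyz',[-np.pi/2,0,yaw])).as_rotvec()
    print("clk %.2f"%s["clock"],"pos",np.round(s["eef_pos"],1),"rot",np.round(s["eef_rot"],3),"F",np.round(s["wrist_force"],1),"gap %.1f"%s["finger_gap"],"| d",np.round(d,4),"a",np.round(a,3))
E
python3 -c "
from h import *
go(611,133.6,110,-1.718);go(611,133.6,52,-1.718)"
```

```text
clk 0.10 pos [ 246.5 -491.5  230. ] rot [-1.571e+00  1.000e-03 -1.106e+00] F [-0.1 -0.9  0. ] gap 94.3 | d [-0.3952  0.1204  0.606 ] a [ 0.     0.612 -0.001]
clk 0.10 pos [ 246.5 -491.5  230. ] rot [-1.571e+00  1.000e-03 -1.106e+00] F [-0.1 -0.9  0. ] gap 94.3 | d [-0.3952  0.1784  0.606 ] a [ 0.     0.612 -0.001]
```

Call:
{"name": "play_rows", "arguments": {"moves": [{"dx": -0.395,"dy": 0.06,"dz": 0.606,"ay": 0.612,"jaw": 0},{"dx": -0.395,"dy": 0.06,"dz": 0.606,"ay": 0.612,"jaw": 0},{"dx": -0.395,"dy": 0.06,"dz": 0.606,"ay": 0.612,"jaw": 0},{"dx": -0.395,"dy": 0.06,"dz": 0.606,"ay": 0.612,"jaw": 0},{"dx": -0.395,"dy": 0.06,"dz": 0.606,"ay": 0.612,"jaw": 0},{"dx": -0.395,"dy": 0.06,"dz": 0.606,"ay": 0.612,"jaw": 0},{"dx": -0.395,"dy": 0.06,"dz": 0.606,"ay": 0.612,"jaw": 0},{"dx": -0.395,"dy": 0.06,"dz": 0.606,"ay": 0.612,"jaw": 0},{"dx": -0.395,"dy": 0.06,"dz": 0.606,"ay": 0.612,"jaw": 0},{"dx": -0.395,"dy": 0.06,"dz": 0.606,"ay": 0.612,"jaw": 0},{"dx": -0.395,"dy": 0.06,"dz": 0.606,"ay": 0.612,"jaw": 0},{"dx": -0.395,"dy": 0.06,"dz": 0.606,"ay": 0.612,"jaw": 0},{"dx": -0.395,"dy": 0.06,"dz": 0.606,"ay": 0.612,"jaw": 0},{"dx": -0.395,"dy": 0.06,"dz": 0.606,"ay": 0.612,"jaw": 0},{"dx": -0.395,"dy": 0.12,"dz": 0.606,"ay": 0.612,"jaw": 0},{"dx": -0.395,"dy": 0.12,"dz": 0.606,"ay": 0.612,"jaw": 0},{"dx": -0.395,"dy": 0.12,"dz": 0.606,"ay": 0.612,"jaw": 0},{"dx": -0.395,"dy": 0.12,"dz": 0.606,"ay": 0.612,"jaw": 0},{"dx": -0.395,"dy": 0.12,"dz": 0.606,"ay": 0.612,"jaw": 0},{"dx": -0.395,"dy": 0.12,"dz": 0.606,"ay": 0.612,"jaw": 0}], "newtons": 30}}

```text
$.moves[0]: bad value
```

Call:
{"name": "play_rows", "arguments": {"moves": [{"dx": -0.395,"dy": 0.06,"dz": 0.606,"ay": 0.612,"jaw": 0.1},{"dx": -0.395,"dy": 0.06,"dz": 0.606,"ay": 0.612,"jaw": 0.1},{"dx": -0.395,"dy": 0.06,"dz": 0.606,"ay": 0.612,"jaw": 0.1},{"dx": -0.395,"dy": 0.06,"dz": 0.606,"ay": 0.612,"jaw": 0.1},{"dx": -0.395,"dy": 0.06,"dz": 0.606,"ay": 0.612,"jaw": 0.1}], "newtons": 30}}

```text
$.moves[0]: bad value
```

Call:
{"name": "play_rows", "arguments": {"moves": [{"dx": -0.195,"dy": 0.03,"dz": 0.3,"ay": 0.3,"jaw": 0.0},{"dx": -0.195,"dy": 0.03,"dz": 0.3,"ay": 0.3,"jaw": 0.0},{"dx": -0.195,"dy": 0.03,"dz": 0.3,"ay": 0.3,"jaw": 0.0},{"dx": -0.195,"dy": 0.03,"dz": 0.3,"ay": 0.3,"jaw": 0.0},{"dx": -0.195,"dy": 0.03,"dz": 0.3,"ay": 0.3,"jaw": 0.0},{"dx": -0.195,"dy": 0.03,"dz": 0.3,"ay": 0.3,"jaw": 0.0},{"dx": -0.195,"dy": 0.03,"dz": 0.3,"ay": 0.3,"jaw": 0.0},{"dx": -0.195,"dy": 0.03,"dz": 0.3,"ay": 0.3,"jaw": 0.0}], "newtons": 30}}

```text
$.moves[0]: bad value
```

Call:
{"name": "play_rows", "arguments": {"moves": [{"dx": -0.195,"dy": 0.03,"dz": 0.3,"ax": 0.0,"ay": 0.3,"az": 0.0,"jaw": 0.1}], "newtons": 30}}

```text
clock: 0.2
eef_pos: [269.7, -451.8, 225.9]
eef_rot: [-1.571, -0.0, -1.253]
wrist_force: [2.0, 0.6, -0.9]
finger_gap: 89.3
```

Call:
{"name": "play_rows", "arguments": {"moves": [{"dx": -0.025,"dy": 0.004,"dz": 0.04,"ay": 0.04,"jaw": 0.1}], "newtons": 30}}

```text
$.moves[0]: bad value
```

```bash
python3 -c "
from h import *
go(611,133.6,110,-1.718)"
```

```text
clk 0.20 pos [ 269.7 -451.8  225.9] rot [-1.571 -0.    -1.253] F [ 2.   0.6 -0.9] gap 89.3 | d [-0.4497  0.1156  0.507 ] a [0.    0.465 0.   ]
```

Call:
{"name": "play_rows", "arguments": {"moves": [{"dx": -0.45,"dy": 0.06,"dz": 0.507,"ax": 0,"ay": 0.465,"az": 0,"jaw": 0.0},{"dx": -0.45,"dy": 0.06,"dz": 0.507,"ax": 0,"ay": 0.465,"az": 0,"jaw": 0.0},{"dx": -0.45,"dy": 0.06,"dz": 0.507,"ax": 0,"ay": 0.465,"az": 0,"jaw": 0.0},{"dx": -0.45,"dy": 0.06,"dz": 0.507,"ax": 0,"ay": 0.465,"az": 0,"jaw": 0.0},{"dx": -0.45,"dy": 0.06,"dz": 0.507,"ax": 0,"ay": 0.465,"az": 0,"jaw": 0.0},{"dx": -0.45,"dy": 0.06,"dz": 0.507,"ax": 0,"ay": 0.465,"az": 0,"jaw": 0.0},{"dx": -0.45,"dy": 0.06,"dz": 0.507,"ax": 0,"ay": 0.465,"az": 0,"jaw": 0.0},{"dx": -0.45,"dy": 0.06,"dz": 0.507,"ax": 0,"ay": 0.465,"az": 0,"jaw": 0.0},{"dx": -0.45,"dy": 0.06,"dz": 0.507,"ax": 0,"ay": 0.465,"az": 0,"jaw": 0.0},{"dx": -0.45,"dy": 0.06,"dz": 0.507,"ax": 0,"ay": 0.465,"az": 0,"jaw": 0.0},{"dx": -0.45,"dy": 0.06,"dz": 0.507,"ax": 0,"ay": 0.465,"az": 0,"jaw": 0.0},{"dx": -0.45,"dy": 0.06,"dz": 0.507,"ax": 0,"ay": 0.465,"az": 0,"jaw": 0.0},{"dx": -0.45,"dy": 0.06,"dz": 0.507,"ax": 0,"ay": 0.465,"az": 0,"jaw": 0.0},{"dx": -0.45,"dy": 0.06,"dz": 0.507,"ax": 0,"ay": 0.465,"az": 0,"jaw": 0.0},{"dx": -0.45,"dy": 0.115,"dz": 0.507,"ax": 0,"ay": 0.465,"az": 0,"jaw": 0.0},{"dx": -0.45,"dy": 0.115,"dz": 0.507,"ax": 0,"ay": 0.465,"az": 0,"jaw": 0.0},{"dx": -0.45,"dy": 0.115,"dz": 0.507,"ax": 0,"ay": 0.465,"az": 0,"jaw": 0.0},{"dx": -0.45,"dy": 0.115,"dz": 0.507,"ax": 0,"ay": 0.465,"az": 0,"jaw": 0.0}], "newtons": 30}}

```text
clock: 2.0
eef_pos: [611.8, 135.8, 113.4]
eef_rot: [-1.569, 0.001, -1.718]
wrist_force: [0.2, 0.0, 0.9]
finger_gap: 47.2
```

Run:
```python
from h import *
go(611,133.6,52,-1.718)
im=manip.camera("scene")[:,:,::-1]; crop(im,235,170,90,80,8,"pics/s1.png")
```

```text
clk 2.00 pos [611.8 135.8 113.4] rot [-1.569e+00  1.000e-03 -1.718e+00] F [0.2 0.  0.9] gap 47.2 | d [ 0.0023  0.0614 -0.0006] a [-0.002  0.    -0.001]
```

View pics/s1.png

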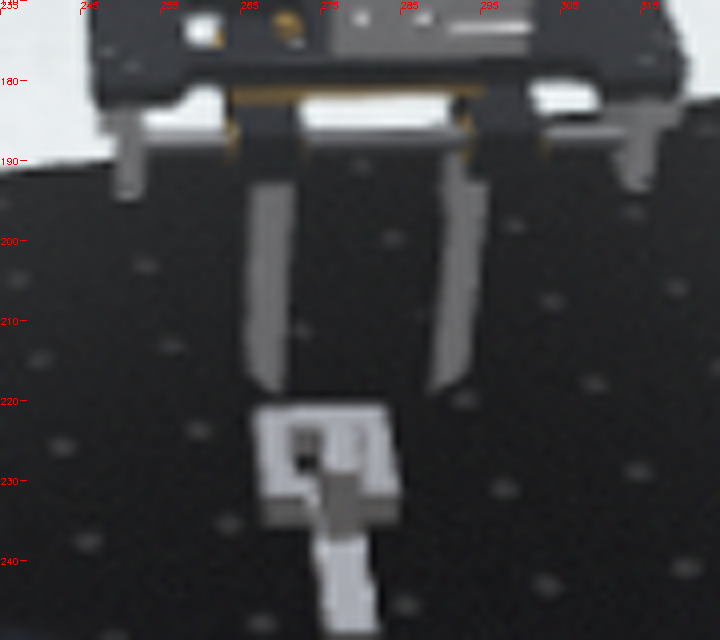

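The gripper stands over the small keeper, with the fin between the fingers (scene about (277,229)). Next I'll go down and grip.

Call:
{"name": "play_rows", "arguments": {"moves": [{"dx": 0,"dy": 0.03,"dz": 0,"ax": 0,"ay": 0,"az": 0,"jaw": 0.0},{"dx": 0,"dy": 0.057,"dz": 0,"ax": 0,"ay": 0,"az": 0,"jaw": 0.0},{"dx": 0,"dy": 0.057,"dz": 0,"ax": 0,"ay": 0,"az": 0,"jaw": 0.0},{"dx": 0,"dy": 0.057,"dz": 0,"ax": 0,"ay": 0,"az": 0,"jaw": 0.0},{"dx": 0,"dy": 0.057,"dz": 0,"ax": 0,"ay": 0,"az": 0,"jaw": 0.0}], "newtons": 30}}

```text
clock: 2.55
eef_pos: [612.3, 136.4, 56.8]
eef_rot: [-1.568, 0.001, -1.717]
wrist_force: [0.2, 0.1, -0.3]
finger_gap: 47.0
```

Run:
```python
from h import *
go(611,133.6,52,-1.718)
im=manip.camera("scene")[:,:,::-1]; crop(im,235,180,90,80,8,"pics/s2.png")
```

```text
clk 2.55 pos [612.3 136.4  56.8] rot [-1.568e+00  1.000e-03 -1.717e+00] F [ 0.2  0.1 -0.3] gap 47.0 | d [ 0.003   0.0048 -0.0009] a [-0.003  0.001 -0.001]
```

View pics/s2.png

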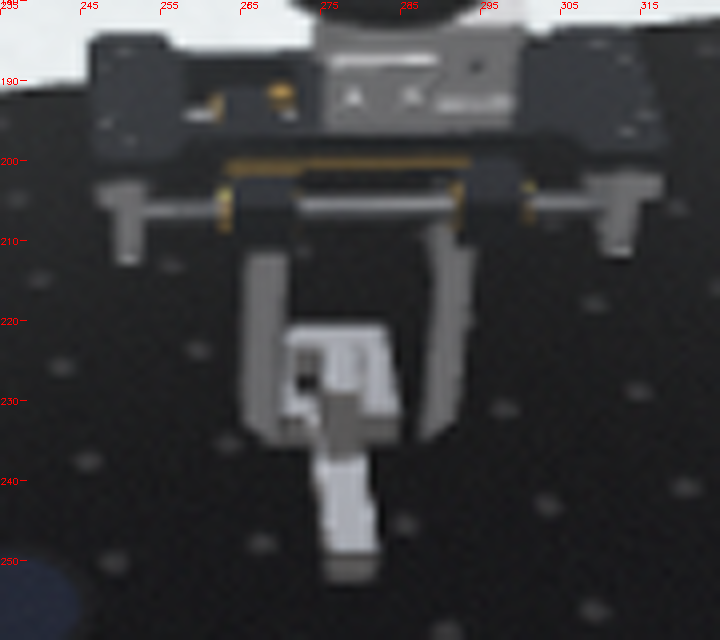

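Call:
{"name": "play_rows", "arguments": {"moves": [{"dx": 0.003,"dy": 0.004,"dz": -0.001,"ax": -0.003,"ay": 0,"az": 0,"jaw": 0.0},{"dx": 0.003,"dy": 0.004,"dz": -0.001,"ax": -0.003,"ay": 0,"az": 0,"jaw": -1},{"dx": 0.003,"dy": 0.004,"dz": -0.001,"ax": -0.003,"ay": 0,"az": 0,"jaw": -1},{"dx": 0.003,"dy": 0.004,"dz": -0.001,"ax": -0.003,"ay": 0,"az": 0,"jaw": -1},{"dx": 0.003,"dy": 0.004,"dz": -0.001,"ax": -0.003,"ay": 0,"az": 0,"jaw": -1},{"dx": 0.003,"dy": 0.004,"dz": -0.001,"ax": -0.003,"ay": 0,"az": 0,"jaw": -1},{"dx": 0.003,"dy": 0.004,"dz": -0.001,"ax": -0.003,"ay": 0,"az": 0,"jaw": -1}], "newtons": 40}}

```text
clock: 3.3
eef_pos: [610.0, 133.6, 50.7]
eef_rot: [-1.573, -0.0, -1.717]
wrist_force: [1.1, -1.0, 3.4]
finger_gap: 11.8
```

Run:
```python
from h import *
go(611,133.6,160,-1.718)
im=manip.camera("scene")[:,:,::-1]; crop(im,235,180,90,80,8,"pics/s3.png")
```

```text
clk 3.30 pos [610.  133.6  50.7] rot [-1.573 -0.    -1.717] F [ 1.1 -1.   3.4] gap 11.8 | d [-0.0002 -0.1093  0.0007] a [0.002 0.001 0.   ]
```

View pics/s3.png

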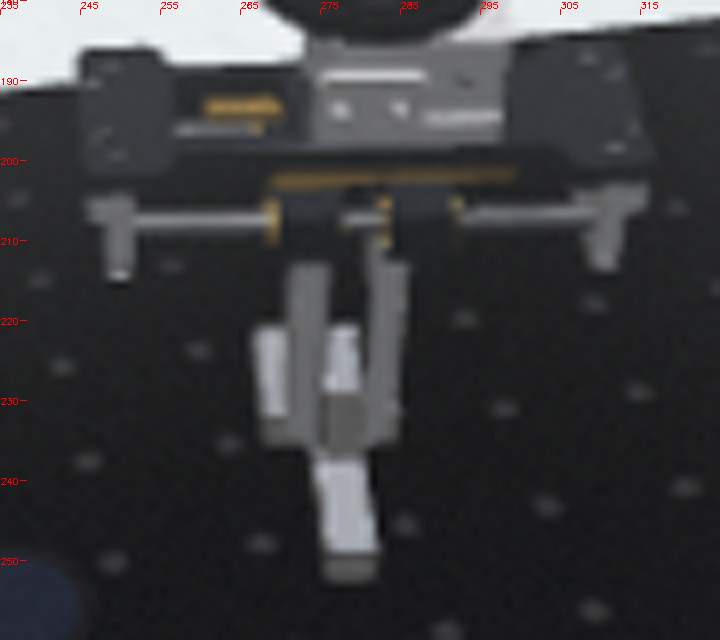

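Gripped, with a finger opening of 11.8 mm on the fin. Next I'll lift and carry it over the mount.

Call:
{"name": "play_rows", "arguments": {"moves": [{"dx": 0,"dy": -0.05,"dz": 0,"ax": 0,"ay": 0,"az": 0,"jaw": -1},{"dx": 0,"dy": -0.1,"dz": 0,"ax": 0,"ay": 0,"az": 0,"jaw": -1},{"dx": 0,"dy": -0.13,"dz": 0,"ax": 0,"ay": 0,"az": 0,"jaw": -1},{"dx": 0,"dy": -0.13,"dz": 0,"ax": 0,"ay": 0,"az": 0,"jaw": -1}], "newtons": 40}}

```text
clock: 3.75
eef_pos: [611.5, 133.9, 185.0]
eef_rot: [-1.567, 0.002, -1.717]
wrist_force: [-0.4, -0.4, -2.6]
finger_gap: 11.6
```

Run:
```python
from h import *
go(600.6,-138.7,180,-1.79)
```

```text
clk 3.75 pos [611.5 133.9 185. ] rot [-1.567  0.002 -1.717] F [-0.4 -0.4 -2.6] gap 11.6 | d [0.2713 0.0045 0.0288] a [-0.003  0.073 -0.002]
```

Call:
{"name": "play_rows", "arguments": {"moves": [{"dx": 0.05,"dy": 0,"dz": 0.005,"ax": 0,"ay": 0,"az": 0,"jaw": -1},{"dx": 0.1,"dy": 0,"dz": 0.01,"ax": 0,"ay": 0.02,"az": 0,"jaw": -1},{"dx": 0.145,"dy": 0,"dz": 0.015,"ax": 0,"ay": 0.04,"az": 0,"jaw": -1},{"dx": 0.19,"dy": 0,"dz": 0.02,"ax": 0,"ay": 0.06,"az": 0,"jaw": -1},{"dx": 0.23,"dy": 0,"dz": 0.025,"ax": 0,"ay": 0.073,"az": 0,"jaw": -1},{"dx": 0.255,"dy": 0,"dz": 0.0285,"ax": 0,"ay": 0.073,"az": 0,"jaw": -1},{"dx": 0.271,"dy": 0,"dz": 0.0285,"ax": 0,"ay": 0.073,"az": 0,"jaw": -1},{"dx": 0.271,"dy": 0,"dz": 0.0285,"ax": 0,"ay": 0.073,"az": 0,"jaw": -1},{"dx": 0.271,"dy": 0,"dz": 0.0285,"ax": 0,"ay": 0.073,"az": 0,"jaw": -1},{"dx": 0.271,"dy": 0,"dz": 0.0285,"ax": 0,"ay": 0.073,"az": 0,"jaw": -1},{"dx": 0.271,"dy": 0,"dz": 0.0285,"ax": 0,"ay": 0.073,"az": 0,"jaw": -1}], "newtons": 40}}

```text
clock: 4.85
eef_pos: [599.1, -137.6, 180.2]
eef_rot: [-1.574, -0.0, -1.788]
wrist_force: [0.1, 0.1, -1.1]
finger_gap: 12.2
```

Run:
```python
from h import *
go(600.6,-138.7,180,-1.79)
im=manip.camera("scene")[:,:,::-1]; a=crop(im,135,150,80,115,5,"/tmp/x.png")
im=manip.camera("top")[:,:,::-1]; b=crop(im,295,125,80,115,5,"/tmp/x.png")
cv2.imwrite("pics/s4.png",np.hstack([a,b]))
```

```text
clk 4.85 pos [ 599.1 -137.6  180.2] rot [-1.574 -0.    -1.788] F [ 0.1  0.1 -1.1] gap 12.2 | d [0.0008 0.0002 0.0017] a [0.003 0.002 0.   ]
```

View pics/s4.png

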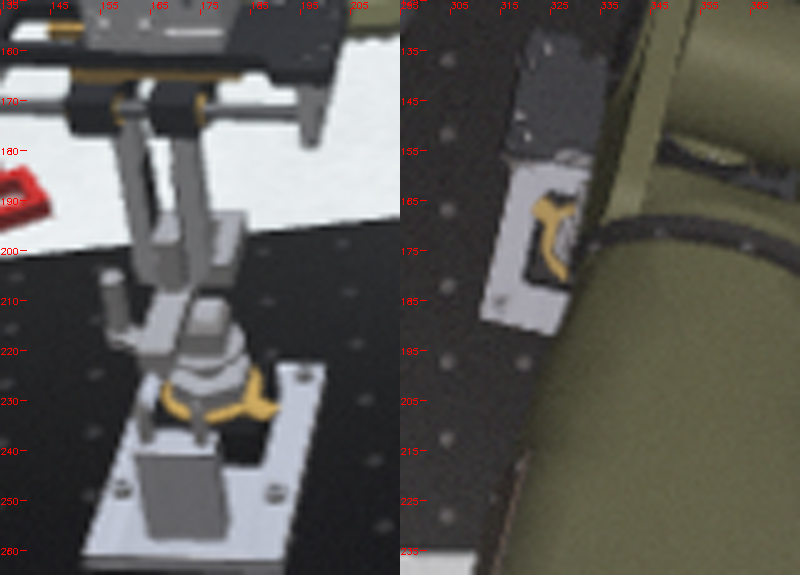

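The keeper hangs over the fork with its tail at scene (165,212). The head is at (176,206) and is visible, while the arm blocks the top view. Next I'll go down to just above the pins and compare there.

Call:
{"name": "play_rows", "arguments": {"moves": [{"dx": 0.001,"dy": 0.015,"dz": 0.0017,"ax": 0.003,"ay": 0.002,"az": 0,"jaw": -1},{"dx": 0.001,"dy": 0.025,"dz": 0.0017,"ax": 0.003,"ay": 0.002,"az": 0,"jaw": -1},{"dx": 0.001,"dy": 0.025,"dz": 0.0017,"ax": 0.003,"ay": 0.002,"az": 0,"jaw": -1},{"dx": 0.001,"dy": 0.025,"dz": 0.0017,"ax": 0.003,"ay": 0.002,"az": 0,"jaw": -1},{"dx": 0.001,"dy": 0.025,"dz": 0.0017,"ax": 0.003,"ay": 0.002,"az": 0,"jaw": -1}], "newtons": 40}}

```text
clock: 5.45
eef_pos: [600.6, -140.0, 156.0]
eef_rot: [-1.57, -0.0, -1.792]
wrist_force: [-0.0, 0.2, -1.6]
finger_gap: 12.2
```

Run:
```python
from h import *
go(600.6,-138.7,154,-1.79)
im=np.mean([manip.camera("scene") for _ in range(4)],0).astype(np.uint8)[:,:,::-1]; cv2.imwrite("raw_s5.png",im); crop(im,140,185,70,60,11,"pics/s5.png")
```

```text
clk 5.45 pos [ 600.6 -140.   156. ] rot [-1.57  -0.    -1.792] F [-0.   0.2 -1.6] gap 12.2 | d [-0.0013  0.002  -0.0003] a [-0.001 -0.002  0.   ]
```

View pics/s5.png

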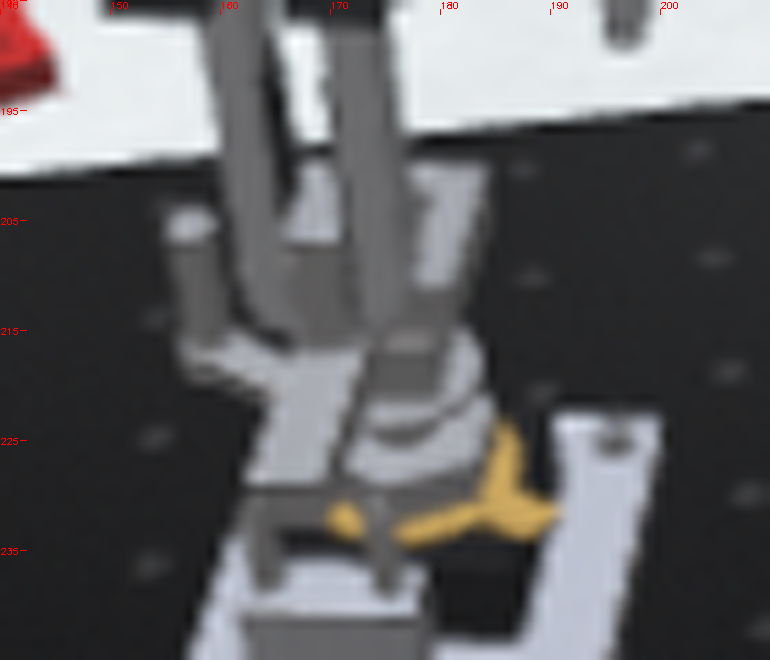

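```bash
cat > m2.py <<'E'
from h import *
b=10.8
f=lambda x,y:np.array([(x+.5)/11-.5+140,(y+.5)/11-.5+185])
zu=156-50.7+b
tl,tr,rf,rn=[plane("scene",f(*p),zu+14)[:2] for p in((248,485),(333,486),(487,165),(465,290))]
print("tail L,R",tl,tr,"ring far,near right",rf,rn)
yaw=-1.792+np.pi/2; ex=np.array([np.cos(yaw),np.sin(yaw)]);ey=np.array([-ex[1],ex[0]])
print("yaw",yaw,"img yaw",np.arctan2(*(rn-rf)[::-1]), np.arctan2(-(tr-tl)[0],(tr-tl)[1]))
for p,l in((tl,(90,-8)),(tr,(90,8)),(rf,(-23,23)),(rn,(23,23))): print("keeper origin est",p-l[0]*ex-l[1]*ey)
print("from tcp",np.array([600.6,-140])-32.9*ex+.1*ey)
pr=plane("scene",f(380,495),b+100)[:2]
M=np.array([568.5,-131.5]);ex=np.array([np.cos(-.22),np.sin(-.22)]);ey=np.array([-ex[1],ex[0]])
print("pin R ->mount est",pr-75*ex-13.5*ey)
# base plate in scene/top individually
from m1 import S,T
for n,q,l in(("scene",S(348,500),(93,-50)),("scene",S(672,511),(93,50)),("scene",S(738,198),(-57,50)),("top",T(770,103),(93,-50)),("top",T(531,46),(93,50)),("top",T(450,404),(-57,50)),("top",T(690,461),(-57,-50))):
    p=plane(n,q,b+12)[:2]; print(n,"plate->mount",p-l[0]*ex-l[1]*ey)
E
python3 m2.py | grep -v '^\(plate\|pin \[\|head\|ring[FN ]\|tailend\)'
```

```text
tail L,R [ 656.59513577 -160.67722553] [ 660.11327704 -142.96569898] ring far,near right [ 551.58969049 -105.87208005] [ 598.04915318 -112.81144446]
yaw -0.22120367320510348 img yaw -0.14826774220210523 -0.19608337801534864
keeper origin est [ 570.54330291 -133.12578164]
keeper origin est [ 570.55097815 -131.02440013]
keeper origin est [ 568.98297909 -133.35795846]
keeper origin est [ 570.56327477 -130.20473306]
from tcp [ 568.52357966 -132.68404084]
pin R ->mount est [ 566.44029405 -131.73689172]
scene plate->mount [ 567.48799534 -133.05399874]
scene plate->mount [ 568.70561779 -130.80380598]
scene plate->mount [ 567.88091807 -131.30401843]
top plate->mount [ 568.34576471 -132.69773381]
top plate->mount [ 568.69307507 -132.37537711]
top plate->mount [ 567.51972467 -132.08574137]
top plate->mount [ 567.49335201 -131.85372122]
```

```bash
python3 -c "
from h import *
go(600.2,-139.4,144,-1.79)"
```

```text
clk 5.65 pos [ 600.5 -140.1  155.7] rot [-1.57  -0.    -1.792] F [-0.5 -0.7 -1.7] gap 11.9 | d [-0.0006  0.0117 -0.0004] a [-0.001 -0.002  0.   ]
```

Call:
{"name": "play_rows", "arguments": {"moves": [{"dx": -0.0006,"dy": 0.004,"dz": -0.0004,"ax": 0,"ay": -0.002,"az": 0,"jaw": -1},{"dx": -0.0006,"dy": 0.008,"dz": -0.0004,"ax": 0,"ay": -0.002,"az": 0,"jaw": -1},{"dx": -0.0006,"dy": 0.0117,"dz": -0.0004,"ax": 0,"ay": -0.002,"az": 0,"jaw": -1},{"dx": -0.0006,"dy": 0.0117,"dz": -0.0004,"ax": 0,"ay": -0.002,"az": 0,"jaw": -1},{"dx": -0.0006,"dy": 0.0117,"dz": -0.0004,"ax": 0,"ay": -0.002,"az": 0,"jaw": -1}], "newtons": 40}}

```text
clock: 6.15
eef_pos: [600.1, -139.4, 143.5]
eef_rot: [-1.571, -0.0, -1.79]
wrist_force: [-0.4, -0.5, -2.1]
finger_gap: 11.8
```

Call:
{"name": "play_rows", "arguments": {"moves": [{"dx": 0,"dy": 0.002,"dz": 0,"ax": 0,"ay": 0,"az": 0,"jaw": -1},{"dx": 0,"dy": 0.004,"dz": 0,"ax": 0,"ay": 0,"az": 0,"jaw": -1},{"dx": 0,"dy": 0.004,"dz": 0,"ax": 0,"ay": 0,"az": 0,"jaw": -1}], "newtons": 40}}

```text
clock: 6.45
eef_pos: [600.0, -139.3, 139.3]
eef_rot: [-1.571, -0.0, -1.79]
wrist_force: [-0.3, -0.4, -2.5]
finger_gap: 11.4
```

Call:
{"name": "play_rows", "arguments": {"moves": [{"dx": 0,"dy": 0.002,"dz": 0,"ax": 0,"ay": 0,"az": 0,"jaw": -1},{"dx": 0,"dy": 0.004,"dz": 0,"ax": 0,"ay": 0,"az": 0,"jaw": -1},{"dx": 0,"dy": 0.006,"dz": 0,"ax": 0,"ay": 0,"az": 0,"jaw": -1},{"dx": 0,"dy": 0.006,"dz": 0,"ax": 0,"ay": 0,"az": 0,"jaw": -1}], "newtons": 40}}

```text
clock: 6.85
eef_pos: [600.0, -139.3, 133.2]
eef_rot: [-1.571, -0.0, -1.79]
wrist_force: [-0.8, 0.2, -2.2]
finger_gap: 12.0
```

Run:
```python
from h import *
go(600.6,-138.7,125,-1.79)
im=np.mean([manip.camera("scene") for _ in range(2)],0).astype(np.uint8)[:,:,::-1]; crop(im,140,185,70,60,11,"pics/s6.png")
```

```text
clk 6.85 pos [ 600.  -139.3  133.2] rot [-1.571 -0.    -1.79 ] F [-0.8  0.2 -2.2] gap 12.0 | d [-0.0008  0.0082  0.0004] a [0. 0. 0.]
```

View pics/s6.png

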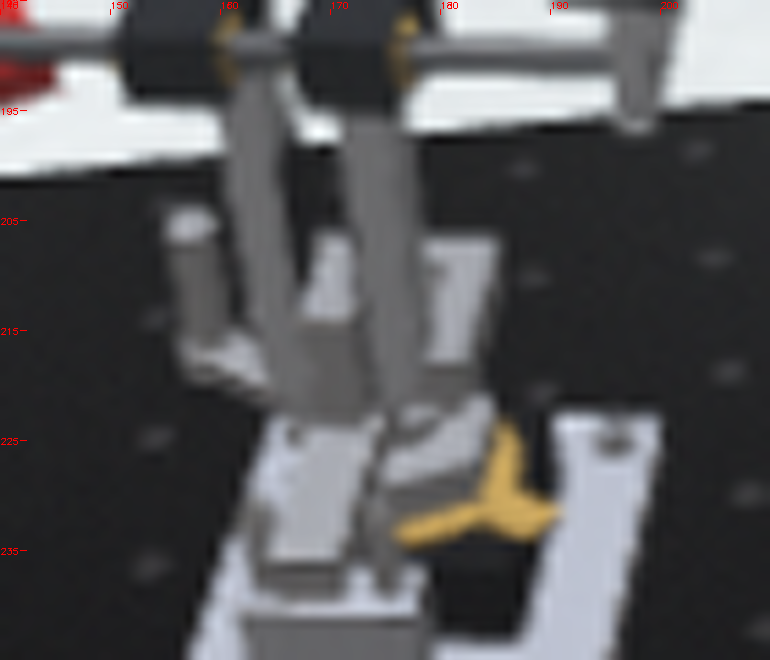

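The tail is between the pins (scene about (168,233)) and the ring is over the head, with no contact force. Next I'll lower it to the seat.

Call:
{"name": "play_rows", "arguments": {"moves": [{"dx": 0,"dy": 0.002,"dz": 0,"ax": 0,"ay": 0,"az": 0,"jaw": -1},{"dx": 0,"dy": 0.004,"dz": 0,"ax": 0,"ay": 0,"az": 0,"jaw": -1},{"dx": 0,"dy": 0.006,"dz": 0,"ax": 0,"ay": 0,"az": 0,"jaw": -1},{"dx": 0,"dy": 0.0075,"dz": 0,"ax": 0,"ay": 0,"az": 0,"jaw": -1},{"dx": 0,"dy": 0.0075,"dz": 0,"ax": 0,"ay": 0,"az": 0,"jaw": -1}], "newtons": 40}}

```text
clock: 7.45
eef_pos: [600.0, -139.4, 125.8]
eef_rot: [-1.571, -0.0, -1.79]
wrist_force: [-0.8, -0.8, -3.4]
finger_gap: 11.7
```

Call:
{"name": "play_rows", "arguments": {"moves": [{"dx": 0,"dy": 0.001,"dz": 0,"ax": 0,"ay": 0,"az": 0,"jaw": -1},{"dx": 0,"dy": 0.001,"dz": 0,"ax": 0,"ay": 0,"az": 0,"jaw": -1}], "newtons": 40}}

```text
clock: 7.65
eef_pos: [600.1, -139.4, 125.0]
eef_rot: [-1.571, -0.0, -1.79]
wrist_force: [-0.6, 0.2, -2.5]
finger_gap: 11.6
```

Call:
{"name": "play_rows", "arguments": {"moves": [{"dx": 0,"dy": 0.001,"dz": 0,"ax": 0,"ay": 0,"az": 0,"jaw": -1},{"dx": 0,"dy": 0.001,"dz": 0,"ax": 0,"ay": 0,"az": 0,"jaw": -1}], "newtons": 40}}

```text
clock: 7.85
eef_pos: [600.3, -139.4, 124.7]
eef_rot: [-1.57, -0.0, -1.79]
wrist_force: [-0.8, 0.8, 3.9]
finger_gap: 11.7
```

Seated: contact came at TCP z 124.7, which is exactly 74 mm above the grip height. Next I'll release and back off.

Call:
{"name": "play_rows", "arguments": {"moves": [{"dx": 0,"dy": -0.001,"dz": 0,"ax": 0,"ay": 0,"az": 0,"jaw": -0.3},{"dx": 0,"dy": -0.001,"dz": 0,"ax": 0,"ay": 0,"az": 0,"jaw": -0.3},{"dx": 0,"dy": -0.001,"dz": 0,"ax": 0,"ay": 0,"az": 0,"jaw": -0.3},{"dx": 0,"dy": -0.03,"dz": 0,"ax": 0,"ay": 0,"az": 0,"jaw": -0.3},{"dx": 0,"dy": -0.06,"dz": 0,"ax": 0,"ay": 0,"az": 0,"jaw": -0.3},{"dx": 0,"dy": -0.085,"dz": 0,"ax": 0,"ay": 0,"az": 0,"jaw": -0.3},{"dx": 0,"dy": -0.085,"dz": 0,"ax": 0,"ay": 0,"az": 0,"jaw": -0.3}], "newtons": 30}}

```text
clock: 8.55
eef_pos: [601.2, -139.7, 212.7]
eef_rot: [-1.565, -0.001, -1.79]
wrist_force: [0.1, -0.2, 0.3]
finger_gap: 32.8
```

Run:
```python
from h import *
M=np.array([568,-132.1]); pin=np.array([522.1,-179.2])
r=pin-M; th=np.arctan2(r[1],r[0]); t=np.array([np.sin(th),-np.cos(th)]); yaw=np.arctan2(-t[0],t[1])
g=pin-t*24; print("yaw",yaw,"standoff",g)
go(*g,205,yaw)
im=np.mean([manip.camera("scene") for _ in range(2)],0).astype(np.uint8)[:,:,::-1]; crop(im,140,185,70,60,11,"pics/s7.png")
```

```text
yaw 0.7983006731754864 standoff [ 539.28810696 -195.95019341]
clk 8.55 pos [ 601.2 -139.7  212.7] rot [-1.565e+00 -1.000e-03 -1.790e+00] F [ 0.1 -0.2  0.3] gap 32.8 | d [ 0.0684  0.0075 -0.0483] a [-1.000e-03 -2.588e+00  8.000e-03]
```

View pics/s7.png

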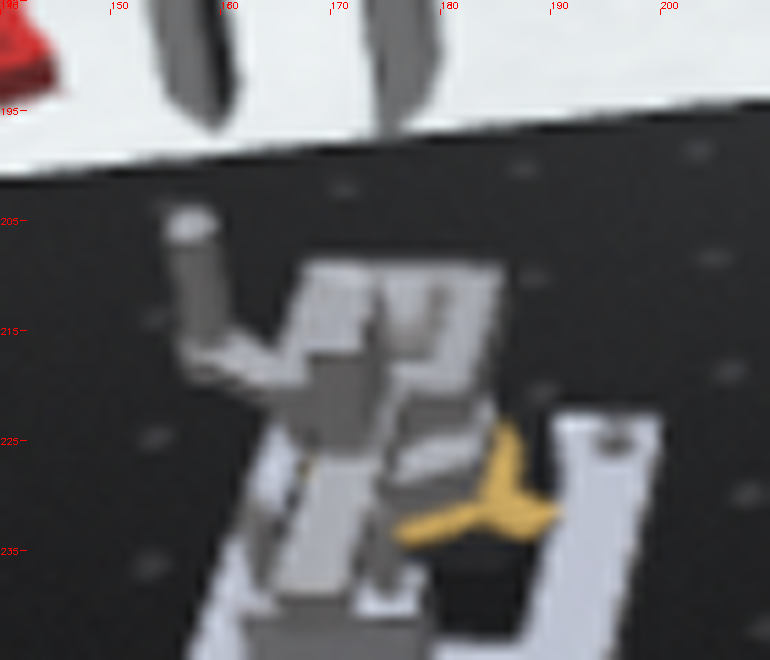

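The keeper is home, with the head showing in the hole (scene about (177,214)), the tail on the pillar between the pins, and the lever unmoved. Next I'll shut the jaws and go to the push stand-off.

Call:
{"name": "play_rows", "arguments": {"moves": [{"dx": 0.03,"dy": 0,"dz": -0.02,"ax": 0,"ay": -0.15,"az": 0.0,"jaw": -1},{"dx": 0.068,"dy": 0,"dz": -0.048,"ax": 0,"ay": -2.588,"az": 0.0,"jaw": -1},{"dx": 0.068,"dy": 0,"dz": -0.048,"ax": 0,"ay": -2.588,"az": 0.0,"jaw": -1},{"dx": 0.068,"dy": 0,"dz": -0.048,"ax": 0,"ay": -2.588,"az": 0.0,"jaw": -1},{"dx": 0.068,"dy": 0,"dz": -0.048,"ax": 0,"ay": -2.588,"az": 0.0,"jaw": -1},{"dx": 0.068,"dy": 0,"dz": -0.048,"ax": 0,"ay": -2.588,"az": 0.0,"jaw": -1},{"dx": 0.068,"dy": 0,"dz": -0.048,"ax": 0,"ay": -2.588,"az": 0.0,"jaw": -1},{"dx": 0.068,"dy": 0,"dz": -0.048,"ax": 0,"ay": -2.588,"az": 0.0,"jaw": -1},{"dx": 0.068,"dy": 0,"dz": -0.048,"ax": 0,"ay": -2.588,"az": 0.0,"jaw": -1},{"dx": 0.068,"dy": 0,"dz": -0.048,"ax": 0,"ay": -2.588,"az": 0.0,"jaw": -1},{"dx": 0.068,"dy": 0,"dz": -0.048,"ax": 0,"ay": -2.588,"az": 0.0,"jaw": -1},{"dx": 0.068,"dy": 0,"dz": -0.048,"ax": 0,"ay": -2.588,"az": 0.0,"jaw": -1},{"dx": 0.068,"dy": 0,"dz": -0.048,"ax": 0,"ay": -2.588,"az": 0.0,"jaw": -1},{"dx": 0.068,"dy": 0,"dz": -0.048,"ax": 0,"ay": -2.588,"az": 0.0,"jaw": -1},{"dx": 0.068,"dy": 0,"dz": -0.048,"ax": 0,"ay": -2.588,"az": 0.0,"jaw": -1},{"dx": 0.068,"dy": 0,"dz": -0.048,"ax": 0,"ay": -2.588,"az": 0.0,"jaw": -1},{"dx": 0.068,"dy": 0,"dz": -0.048,"ax": 0,"ay": -2.588,"az": 0.0,"jaw": -1},{"dx": 0.068,"dy": 0,"dz": -0.048,"ax": 0,"ay": -2.588,"az": 0.0,"jaw": -1},{"dx": 0.068,"dy": 0,"dz": -0.048,"ax": 0,"ay": -2.588,"az": 0.0,"jaw": -1},{"dx": 0.068,"dy": 0,"dz": -0.048,"ax": 0,"ay": -2.588,"az": 0.0,"jaw": -1}], "newtons": 30}}

```text
clock: 10.65
eef_pos: [538.2, -195.2, 208.2]
eef_rot: [-1.569, 0.001, 0.797]
wrist_force: [0.2, 0.8, 0.6]
finger_gap: 0.6
```

Run:
```python
from h import *
go(539.3,-195.95,97,0.798)
im=manip.camera("scene")[:,:,::-1]; a=crop(im,120,150,90,80,8,"pics/s8.png")
```

```text
clk 10.65 pos [ 538.2 -195.2  208.2] rot [-1.569e+00  1.000e-03  7.970e-01] F [0.2 0.8 0.6] gap 0.6 | d [ 0.0003  0.1112 -0.0014] a [-0.001 -0.001 -0.001]
```

View pics/s8.png

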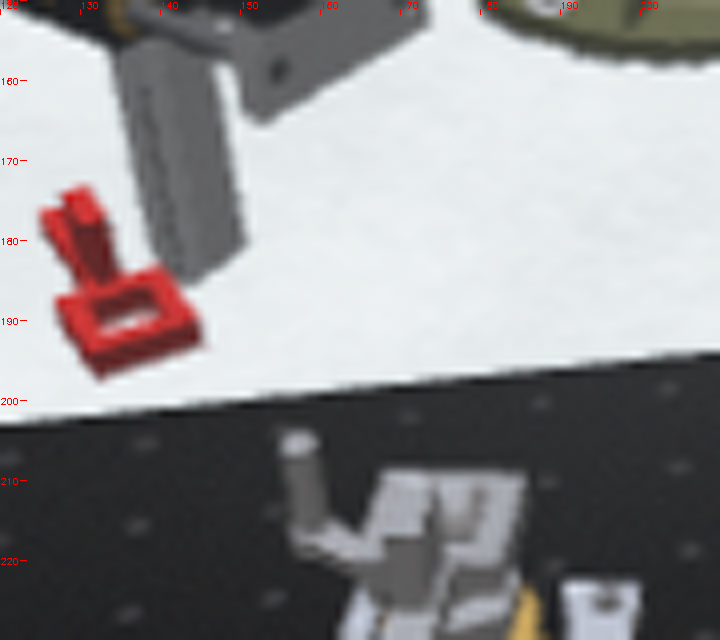

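Call:
{"name": "play_rows", "arguments": {"moves": [{"dx": 0,"dy": 0.04,"dz": -0.002,"ax": 0,"ay": 0,"az": 0,"jaw": -1},{"dx": 0,"dy": 0.08,"dz": -0.002,"ax": 0,"ay": 0,"az": 0,"jaw": -1},{"dx": 0,"dy": 0.1,"dz": -0.002,"ax": 0,"ay": 0,"az": 0,"jaw": -1},{"dx": 0,"dy": 0.111,"dz": -0.002,"ax": 0,"ay": 0,"az": 0,"jaw": -1},{"dx": 0,"dy": 0.111,"dz": -0.002,"ax": 0,"ay": 0,"az": 0,"jaw": -1},{"dx": 0,"dy": 0.111,"dz": -0.002,"ax": 0,"ay": 0,"az": 0,"jaw": -1},{"dx": 0,"dy": 0.111,"dz": -0.002,"ax": 0,"ay": 0,"az": 0,"jaw": -1}], "newtons": 30}}

```text
clock: 11.4
eef_pos: [540.5, -197.0, 99.5]
eef_rot: [-1.573, -0.001, 0.798]
wrist_force: [0.1, 0.3, 0.1]
finger_gap: 0.7
```

Run:
```python
from h import *
go(539.3,-195.95,97,0.798)
im=manip.camera("scene")[:,:,::-1]; a=crop(im,120,180,90,65,8,"pics/s9.png")
```

```text
clk 11.40 pos [ 540.5 -197.    99.5] rot [-1.573e+00 -1.000e-03  7.980e-01] F [0.1 0.3 0.1] gap 0.7 | d [-0.0001  0.0025  0.0016] a [0.002 0.    0.001]
```

View pics/s9.png

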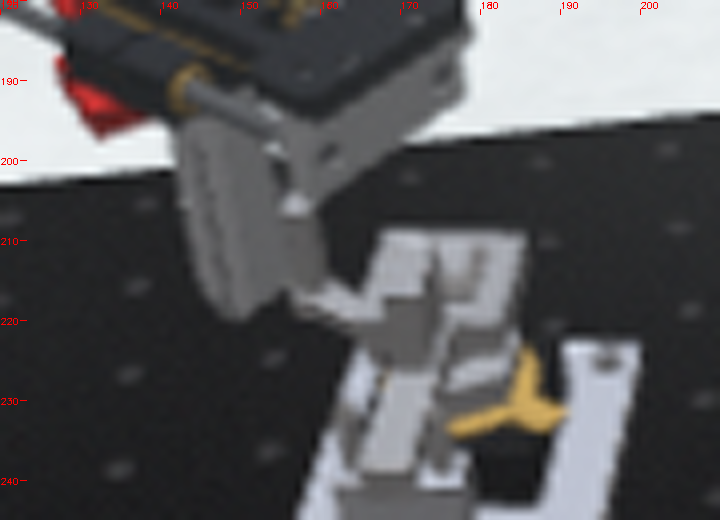

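The shut fingers stand beside the pin (tips about (149,219), pin top (156,205)). Next I'll close in and start the push.

Call:
{"name": "play_rows", "arguments": {"moves": [{"dx": 0,"dy": 0.001,"dz": 0.004,"ax": 0,"ay": 0,"az": 0,"jaw": -1},{"dx": 0,"dy": 0.001,"dz": 0.008,"ax": 0,"ay": 0,"az": 0,"jaw": -1},{"dx": 0,"dy": 0.001,"dz": 0.01,"ax": 0,"ay": 0,"az": 0,"jaw": -1},{"dx": 0,"dy": 0.001,"dz": 0.012,"ax": 0,"ay": 0,"az": 0,"jaw": -1},{"dx": 0,"dy": 0.001,"dz": 0.012,"ax": 0,"ay": 0,"az": 0,"jaw": -1}], "newtons": 30}}

```text
clock: 11.95
eef_pos: [531.2, -188.2, 97.3]
eef_rot: [-1.571, 0.0, 0.798]
wrist_force: [-0.3, -0.1, 0.2]
finger_gap: 0.6
```

Call:
{"name": "play_rows", "arguments": {"moves": [{"dx": 0,"dy": 0,"dz": 0.0015,"ax": 0,"ay": 0,"az": 0,"jaw": -1},{"dx": 0,"dy": 0,"dz": 0.003,"ax": 0,"ay": 0,"az": 0,"jaw": -1},{"dx": 0,"dy": 0,"dz": 0.003,"ax": 0,"ay": 0,"az": 0,"jaw": -1}], "newtons": 30}}

```text
clock: 12.25
eef_pos: [529.2, -186.2, 97.2]
eef_rot: [-1.571, 0.0, 0.798]
wrist_force: [0.8, 0.1, 1.4]
finger_gap: 0.4
```

Call:
{"name": "play_rows", "arguments": {"moves": [{"dx": 0,"dy": 0,"dz": 0.0015,"ax": 0,"ay": 0,"az": 0,"jaw": -1},{"dx": 0,"dy": 0,"dz": 0.002,"ax": 0,"ay": 0,"az": 0,"jaw": -1},{"dx": 0,"dy": 0,"dz": 0.002,"ax": 0,"ay": 0,"az": 0,"jaw": -1}], "newtons": 30}}

```text
clock: 12.55
eef_pos: [528.0, -185.0, 97.2]
eef_rot: [-1.572, -0.0, 0.798]
wrist_force: [2.6, -3.7, -0.3]
finger_gap: 0.3
```

Run:
```python
from h import *
go(539.3,-195.95,97,0.798)
im=manip.camera("scene")[:,:,::-1]; a=crop(im,130,190,60,50,7,"/tmp/x.png")
im=manip.camera("top")[:,:,::-1]; b=crop(im,310,150,50,50,7,"/tmp/x.png")
cv2.imwrite("pics/s10.png",np.hstack([a,b]))
```

```text
clk 12.55 pos [ 528.  -185.    97.2] rot [-1.572 -0.     0.798] F [ 2.6 -3.7 -0.3] gap 0.3 | d [ 0.0001  0.0003 -0.0158] a [0.001 0.    0.   ]
```

View pics/s10.png

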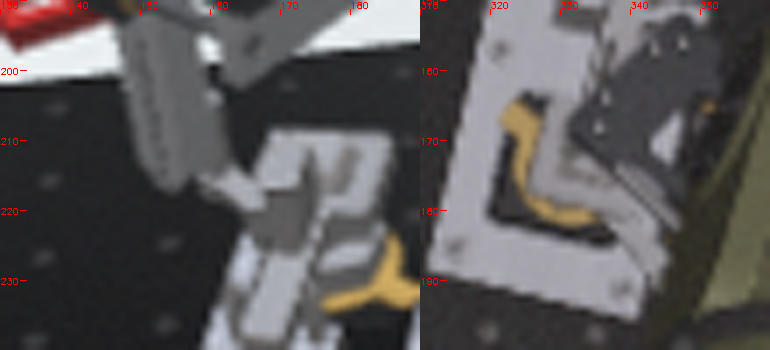

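Contact made, at about 4.5 N against the push. Now I'll push along the arc, turning the tool with it. The first 0.3 rad is within the certain free run.

Call:
{"name": "play_rows", "arguments": {"moves": [{"dx": -0.0003,"dy": 0,"dz": 0.0033,"ax": 0,"ay": 0.05,"az": 0,"jaw": -1},{"dx": -0.0005,"dy": 0,"dz": 0.0066,"ax": 0,"ay": 0.1,"az": 0,"jaw": -1},{"dx": -0.0005,"dy": 0,"dz": 0.0099,"ax": 0,"ay": 0.15,"az": 0,"jaw": -1},{"dx": -0.0004,"dy": 0,"dz": 0.0132,"ax": 0,"ay": 0.2,"az": 0,"jaw": -1},{"dx": -0.0001,"dy": 0,"dz": 0.0165,"ax": 0,"ay": 0.25,"az": 0,"jaw": -1},{"dx": 0.0004,"dy": 0,"dz": 0.0197,"ax": 0,"ay": 0.3,"az": 0,"jaw": -1}], "newtons": 30}}

```text
clock: 13.25
eef_pos: [513.9, -170.9, 97.2]
eef_rot: [-1.571, 0.0, 0.496]
wrist_force: [3.5, -3.9, -0.3]
finger_gap: 0.4
```

Call:
{"name": "play_rows", "arguments": {"moves": [{"dx": -0.0003,"dy": 0,"dz": 0.0033,"ax": 0,"ay": 0.05,"az": 0,"jaw": -1},{"dx": -0.0005,"dy": 0,"dz": 0.0066,"ax": 0,"ay": 0.1,"az": 0,"jaw": -1}], "newtons": 30}}

```text
clock: 13.45
eef_pos: [510.3, -165.3, 97.2]
eef_rot: [-1.571, 0.0, 0.396]
wrist_force: [1.9, -4.2, 0.8]
finger_gap: 0.4
```

```bash
cat > st.py <<'E'
from h import *
s=manip.read_state(); y=s["eef_rot"][2]; t=np.array([-np.sin(y),np.cos(y)]); x=np.array([np.cos(y),np.sin(y)])
r=np.array([568,-132.1])-s["eef_pos"][:2]
print("clk %.2f Fpush %.1f Flat %.1f yaw %.3f  M in tool x %.1f z %.1f Mz %.2f"%(s["clock"],-s["wrist_force"][:2]@t,s["wrist_force"][:2]@x,y,r@x,r@t,s["moment"][2]))
E
python3 st.py
```

```text
clk 13.45 Fpush 4.6 Flat 0.1 yaw 0.396  M in tool x 66.0 z 8.4 Mz 0.02
```

Call:
{"name": "play_rows", "arguments": {"moves": [{"dx": -0.0003,"dy": 0,"dz": 0.0033,"ax": 0,"ay": 0.05,"az": 0,"jaw": -1},{"dx": -0.0005,"dy": 0,"dz": 0.0066,"ax": 0,"ay": 0.1,"az": 0,"jaw": -1}], "newtons": 30}}

```text
clock: 13.65
eef_pos: [507.3, -159.5, 97.2]
eef_rot: [-1.571, 0.0, 0.296]
wrist_force: [2.7, -4.2, 0.6]
finger_gap: 0.6
```

Call:
{"name": "play_rows", "arguments": {"moves": [{"dx": -0.0003,"dy": 0,"dz": 0.0033,"ax": 0,"ay": 0.05,"az": 0,"jaw": -1},{"dx": -0.0005,"dy": 0,"dz": 0.0066,"ax": 0,"ay": 0.1,"az": 0,"jaw": -1}], "newtons": 30}}

```text
clock: 13.85
eef_pos: [504.8, -153.4, 97.2]
eef_rot: [-1.571, 0.0, 0.196]
wrist_force: [2.3, -4.9, 1.1]
finger_gap: 0.4
```

Call:
{"name": "play_rows", "arguments": {"moves": [{"dx": -0.0003,"dy": 0,"dz": 0.0033,"ax": 0,"ay": 0.05,"az": 0,"jaw": -1},{"dx": -0.0005,"dy": 0,"dz": 0.0066,"ax": 0,"ay": 0.1,"az": 0,"jaw": -1}], "newtons": 30}}

```text
clock: 14.05
eef_pos: [502.9, -147.0, 97.2]
eef_rot: [-1.571, 0.0, 0.096]
wrist_force: [1.6, -4.6, 1.4]
finger_gap: 0.6
```

Call:
{"name": "play_rows", "arguments": {"moves": [{"dx": -0.0003,"dy": 0,"dz": 0.0033,"ax": 0,"ay": 0.05,"az": 0,"jaw": -1},{"dx": -0.0005,"dy": 0,"dz": 0.0066,"ax": 0,"ay": 0.1,"az": 0,"jaw": -1}], "newtons": 30}}

```text
clock: 14.25
eef_pos: [501.7, -140.5, 97.2]
eef_rot: [-1.571, 0.001, -0.004]
wrist_force: [1.2, -4.4, 1.3]
finger_gap: 0.2
```

Call:
{"name": "play_rows", "arguments": {"moves": [{"dx": -0.0003,"dy": 0,"dz": 0.0033,"ax": 0,"ay": 0.05,"az": 0,"jaw": -1},{"dx": -0.0005,"dy": 0,"dz": 0.0066,"ax": 0,"ay": 0.1,"az": 0,"jaw": -1}], "newtons": 30}}

```text
clock: 14.45
eef_pos: [501.2, -133.8, 97.1]
eef_rot: [-1.571, 0.001, -0.104]
wrist_force: [-0.1, -5.7, 1.3]
finger_gap: 0.7
```

Call:
{"name": "play_rows", "arguments": {"moves": [{"dx": -0.0003,"dy": 0,"dz": 0.0033,"ax": 0,"ay": 0.05,"az": 0,"jaw": -1},{"dx": -0.0004,"dy": 0,"dz": 0.0053,"ax": 0,"ay": 0.08,"az": 0,"jaw": -1}], "newtons": 30}}

```text
clock: 14.65
eef_pos: [501.1, -128.7, 97.1]
eef_rot: [-1.572, 0.001, -0.183]
wrist_force: [-2.9, -8.1, 3.0]
finger_gap: 0.6
```

Bite is beginning, at 8.5 N. From here I'll take small steps.

Call:
{"name": "play_rows", "arguments": {"moves": [{"dx": -0.0001,"dy": 0,"dz": 0.001,"ax": 0,"ay": 0.015,"az": 0,"jaw": -1},{"dx": -0.0002,"dy": 0,"dz": 0.002,"ax": 0,"ay": 0.03,"az": 0,"jaw": -1}], "newtons": 30}}

```text
clock: 14.85
eef_pos: [501.2, -127.0, 97.1]
eef_rot: [-1.572, 0.001, -0.212]
wrist_force: [-3.5, -9.0, 3.4]
finger_gap: 0.2
```

```bash
python3 st.py
```

```text
clk 14.85 Fpush 9.5 Flat -1.5 yaw -0.212  M in tool x 66.3 z 9.1 Mz -0.03
```

Call:
{"name": "play_rows", "arguments": {"moves": [{"dx": -0.0001,"dy": 0,"dz": 0.001,"ax": 0,"ay": 0.015,"az": 0,"jaw": -1},{"dx": -0.0002,"dy": 0,"dz": 0.002,"ax": 0,"ay": 0.03,"az": 0,"jaw": -1}], "newtons": 30}}

```text
clock: 15.05
eef_pos: [501.3, -125.2, 97.1]
eef_rot: [-1.573, 0.001, -0.242]
wrist_force: [-3.5, -10.9, 2.6]
finger_gap: 0.6
```

Call:
{"name": "play_rows", "arguments": {"moves": [{"dx": -0.0001,"dy": 0,"dz": 0.001,"ax": 0,"ay": 0.015,"az": 0,"jaw": -1},{"dx": -0.0002,"dy": 0,"dz": 0.002,"ax": 0,"ay": 0.03,"az": 0,"jaw": -1}], "newtons": 30}}

```text
clock: 15.25
eef_pos: [501.5, -123.3, 97.1]
eef_rot: [-1.573, 0.001, -0.272]
wrist_force: [-5.2, -11.2, 4.5]
finger_gap: 0.4
```

```bash
python3 st.py
```

```text
clk 15.25 Fpush 12.2 Flat -2.0 yaw -0.272  M in tool x 66.4 z 9.4 Mz 0.02
```

Call:
{"name": "play_rows", "arguments": {"moves": [{"dx": -0.0001,"dy": 0,"dz": 0.001,"ax": 0,"ay": 0.015,"az": 0,"jaw": -1},{"dx": -0.0002,"dy": 0,"dz": 0.002,"ax": 0,"ay": 0.03,"az": 0,"jaw": -1}], "newtons": 30}}

```text
clock: 15.45
eef_pos: [501.8, -121.5, 97.1]
eef_rot: [-1.573, 0.002, -0.302]
wrist_force: [-6.8, -12.3, 4.5]
finger_gap: 0.6
```

```bash
python3 st.py
python3 - <<'E'
from h import *
im=manip.camera("scene")[:,:,::-1]; a=crop(im,130,190,60,60,6,"/tmp/x.png")
im=manip.camera("top")[:,:,::-1]; b=crop(im,310,140,60,60,6,"/tmp/x.png")
cv2.imwrite("pics/s11.png",np.hstack([a,b]))
E
```

```text
clk 15.45 Fpush 13.7 Flat -2.8 yaw -0.302  M in tool x 66.4 z 9.6 Mz -0.05
```

View pics/s11.png

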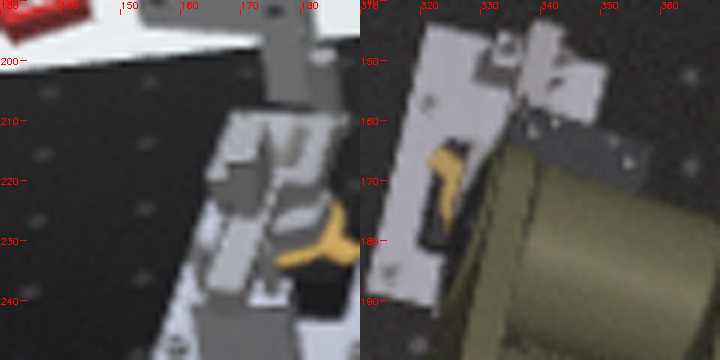

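The keeper is still home (scene about (172,222)) and the push is 13.7 N, so the washer starts to give now. I'll continue.

Call:
{"name": "play_rows", "arguments": {"moves": [{"dx": -0.0001,"dy": 0,"dz": 0.001,"ax": 0,"ay": 0.015,"az": 0,"jaw": -1},{"dx": -0.0002,"dy": 0,"dz": 0.002,"ax": 0,"ay": 0.03,"az": 0,"jaw": -1}], "newtons": 30}}

```text
clock: 15.75
eef_pos: [502.1, -119.6, 97.1]
eef_rot: [-1.573, 0.002, -0.332]
wrist_force: [-6.1, -12.2, 5.0]
finger_gap: 0.7
```

Call:
{"name": "play_rows", "arguments": {"moves": [{"dx": -0.0001,"dy": 0,"dz": 0.001,"ax": 0,"ay": 0.015,"az": 0,"jaw": -1},{"dx": -0.0002,"dy": 0,"dz": 0.002,"ax": 0,"ay": 0.03,"az": 0,"jaw": -1}], "newtons": 30}}

```text
clock: 15.95
eef_pos: [502.5, -117.6, 97.1]
eef_rot: [-1.573, 0.002, -0.362]
wrist_force: [-7.8, -12.6, 5.5]
finger_gap: 0.3
```

```bash
python3 st.py
```

```text
clk 15.95 Fpush 14.5 Flat -2.8 yaw -0.362  M in tool x 66.4 z 9.7 Mz 0.01
```

Call:
{"name": "play_rows", "arguments": {"moves": [{"dx": -0.0001,"dy": 0,"dz": 0.001,"ax": 0,"ay": 0.015,"az": 0,"jaw": -1},{"dx": -0.0002,"dy": 0,"dz": 0.002,"ax": 0,"ay": 0.03,"az": 0,"jaw": -1}], "newtons": 30}}

```text
clock: 16.15
eef_pos: [502.9, -115.7, 97.1]
eef_rot: [-1.574, 0.002, -0.392]
wrist_force: [-8.0, -13.7, 5.3]
finger_gap: 0.5
```

```bash
python3 st.py
```

```text
clk 16.15 Fpush 15.7 Flat -2.2 yaw -0.392  M in tool x 66.4 z 9.7 Mz -0.05
```

Call:
{"name": "play_rows", "arguments": {"moves": [{"dx": -0.0001,"dy": 0,"dz": 0.0007,"ax": 0,"ay": 0.01,"az": 0,"jaw": -1},{"dx": -0.0001,"dy": 0,"dz": 0.0013,"ax": 0,"ay": 0.02,"az": 0,"jaw": -1}], "newtons": 30}}

```text
clock: 16.35
eef_pos: [503.2, -114.5, 97.1]
eef_rot: [-1.574, 0.002, -0.412]
wrist_force: [-9.3, -13.0, 5.6]
finger_gap: 0.7
```

```bash
python3 st.py
```

```text
clk 16.35 Fpush 15.7 Flat -3.3 yaw -0.412  M in tool x 66.5 z 9.8 Mz 0.00
```

Call:
{"name": "play_rows", "arguments": {"moves": [{"dx": -0.0001,"dy": 0,"dz": 0.0007,"ax": 0,"ay": 0.01,"az": 0,"jaw": -1},{"dx": -0.0001,"dy": 0,"dz": 0.001,"ax": 0,"ay": 0.015,"az": 0,"jaw": -1}], "newtons": 30}}

```text
clock: 16.55
eef_pos: [503.5, -113.5, 97.1]
eef_rot: [-1.574, 0.002, -0.427]
wrist_force: [-9.5, -12.1, 5.7]
finger_gap: 0.6
```

```bash
python3 st.py
```

```text
clk 16.55 Fpush 14.9 Flat -3.6 yaw -0.427  M in tool x 66.4 z 9.8 Mz -0.03
```

Call:
{"name": "play_rows", "arguments": {"moves": [{"dx": -0.0001,"dy": 0,"dz": 0.0007,"ax": 0,"ay": 0.01,"az": 0,"jaw": -1},{"dx": -0.0001,"dy": 0,"dz": 0.001,"ax": 0,"ay": 0.015,"az": 0,"jaw": -1}], "newtons": 30}}

```text
clock: 16.75
eef_pos: [503.7, -112.6, 97.1]
eef_rot: [-1.574, 0.002, -0.442]
wrist_force: [-9.9, -12.8, 7.3]
finger_gap: 0.8
```

```bash
python3 st.py
```

```text
clk 16.75 Fpush 15.8 Flat -3.4 yaw -0.442  M in tool x 66.4 z 9.9 Mz 0.00
```

Call:
{"name": "play_rows", "arguments": {"moves": [{"dx": -0.0001,"dy": 0,"dz": 0.0007,"ax": 0,"ay": 0.01,"az": 0,"jaw": -1},{"dx": -0.0001,"dy": 0,"dz": 0.0007,"ax": 0,"ay": 0.01,"az": 0,"jaw": -1}], "newtons": 30}}

```text
clock: 16.95
eef_pos: [503.9, -111.9, 97.1]
eef_rot: [-1.574, 0.002, -0.452]
wrist_force: [-9.9, -12.5, 6.9]
finger_gap: 0.4
```

```bash
python3 st.py
```

```text
clk 16.95 Fpush 15.6 Flat -3.5 yaw -0.452  M in tool x 66.5 z 9.8 Mz 0.00
```

Call:
{"name": "play_rows", "arguments": {"moves": [{"dx": -0.0001,"dy": 0,"dz": 0.0007,"ax": 0,"ay": 0.01,"az": 0,"jaw": -1},{"dx": -0.0001,"dy": 0,"dz": 0.0007,"ax": 0,"ay": 0.01,"az": 0,"jaw": -1}], "newtons": 30}}

```text
clock: 17.15
eef_pos: [504.1, -111.2, 97.1]
eef_rot: [-1.574, 0.002, -0.462]
wrist_force: [-10.1, -13.0, 7.3]
finger_gap: 0.5
```

```bash
python3 st.py
```

```text
clk 17.15 Fpush 16.2 Flat -3.2 yaw -0.462  M in tool x 66.5 z 9.8 Mz 0.00
```

Call:
{"name": "play_rows", "arguments": {"moves": [{"dx": -0.0001,"dy": 0,"dz": 0.0007,"ax": 0,"ay": 0.01,"az": 0,"jaw": -1},{"dx": -0.0001,"dy": 0,"dz": 0.0007,"ax": 0,"ay": 0.01,"az": 0,"jaw": -1}], "newtons": 30}}

```text
clock: 17.35
eef_pos: [504.4, -110.6, 97.1]
eef_rot: [-1.574, 0.002, -0.472]
wrist_force: [-9.5, -13.3, 6.1]
finger_gap: 0.4
```

```bash
python3 st.py
```

```text
clk 17.35 Fpush 16.2 Flat -2.4 yaw -0.472  M in tool x 66.4 z 9.8 Mz 0.01
```

Call:
{"name": "play_rows", "arguments": {"moves": [{"dx": -0.0001,"dy": 0,"dz": 0.0007,"ax": 0,"ay": 0.01,"az": 0,"jaw": -1},{"dx": -0.0001,"dy": 0,"dz": 0.0007,"ax": 0,"ay": 0.01,"az": 0,"jaw": -1}], "newtons": 30}}

```text
clock: 17.55
eef_pos: [504.6, -109.9, 97.1]
eef_rot: [-1.574, 0.002, -0.482]
wrist_force: [-10.4, -13.2, 6.9]
finger_gap: 0.3
```

```bash
python3 st.py
```

```text
clk 17.55 Fpush 16.5 Flat -3.1 yaw -0.482  M in tool x 66.5 z 9.8 Mz -0.01
```

Call:
{"name": "play_rows", "arguments": {"moves": [{"dx": -0.0001,"dy": 0,"dz": 0.0007,"ax": 0,"ay": 0.01,"az": 0,"jaw": -1},{"dx": -0.0001,"dy": 0,"dz": 0.0007,"ax": 0,"ay": 0.01,"az": 0,"jaw": -1}], "newtons": 30}}

```text
clock: 17.75
eef_pos: [504.8, -109.3, 97.1]
eef_rot: [-1.574, 0.002, -0.492]
wrist_force: [-10.3, -13.2, 7.0]
finger_gap: 0.3
```

```bash
python3 st.py
python3 - <<'E'
from h import *
im=manip.camera("scene")[:,:,::-1]; a=crop(im,140,195,60,60,6,"/tmp/x.png")
im=manip.camera("top")[:,:,::-1]; b=crop(im,310,140,60,60,6,"/tmp/x.png")
cv2.imwrite("pics/s12.png",np.hstack([a,b]))
E
```

```text
clk 17.75 Fpush 16.5 Flat -2.9 yaw -0.492  M in tool x 66.5 z 9.8 Mz -0.04
```

View pics/s12.png

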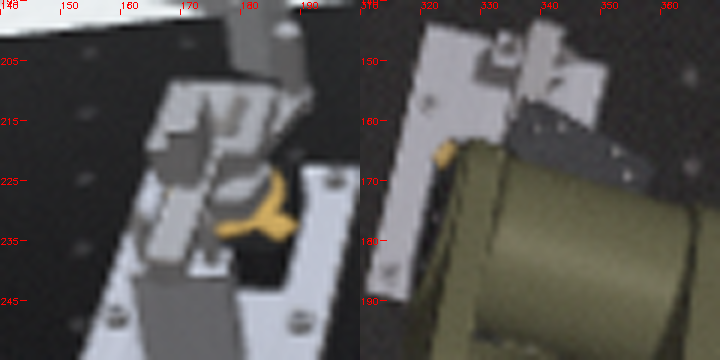

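Call:
{"name": "play_rows", "arguments": {"moves": [{"dx": -0.0001,"dy": 0,"dz": 0.0007,"ax": 0,"ay": 0.01,"az": 0,"jaw": -1},{"dx": -0.0001,"dy": 0,"dz": 0.0007,"ax": 0,"ay": 0.01,"az": 0,"jaw": -1}], "newtons": 30}}

```text
clock: 18.05
eef_pos: [505.0, -108.6, 97.1]
eef_rot: [-1.574, 0.002, -0.502]
wrist_force: [-11.2, -12.6, 6.9]
finger_gap: 0.3
```

```bash
python3 st.py
```

```text
clk 18.05 Fpush 16.4 Flat -3.7 yaw -0.502  M in tool x 66.5 z 9.7 Mz -0.01
```

Call:
{"name": "play_rows", "arguments": {"moves": [{"dx": -0.0001,"dy": 0,"dz": 0.0007,"ax": 0,"ay": 0.01,"az": 0,"jaw": -1},{"dx": -0.0001,"dy": 0,"dz": 0.0007,"ax": 0,"ay": 0.01,"az": 0,"jaw": -1}], "newtons": 30}}

```text
clock: 18.25
eef_pos: [505.3, -108.0, 97.1]
eef_rot: [-1.574, 0.002, -0.512]
wrist_force: [-10.3, -13.4, 7.5]
finger_gap: 0.4
```

```bash
python3 st.py
```

```text
clk 18.25 Fpush 16.7 Flat -2.5 yaw -0.512  M in tool x 66.5 z 9.7 Mz -0.01
```

Call:
{"name": "play_rows", "arguments": {"moves": [{"dx": -0.0001,"dy": 0,"dz": 0.0006,"ax": 0,"ay": 0.01,"az": 0,"jaw": -1},{"dx": -0.0001,"dy": 0,"dz": 0.001,"ax": 0,"ay": 0.015,"az": 0,"jaw": -1}], "newtons": 30}}

```text
clock: 18.45
eef_pos: [505.6, -107.1, 97.1]
eef_rot: [-1.574, 0.002, -0.527]
wrist_force: [-10.9, -13.2, 8.2]
finger_gap: 0.4
```

```bash
python3 st.py
python3 - <<'E'
from h import *
im=np.mean([manip.camera("scene") for _ in range(2)],0).astype(np.uint8)[:,:,::-1]; a=crop(im,140,185,70,60,11,"pics/s13.png")
E
```

```text
clk 18.45 Fpush 16.9 Flat -2.8 yaw -0.527  M in tool x 66.5 z 9.8 Mz -0.00
```

View pics/s13.png

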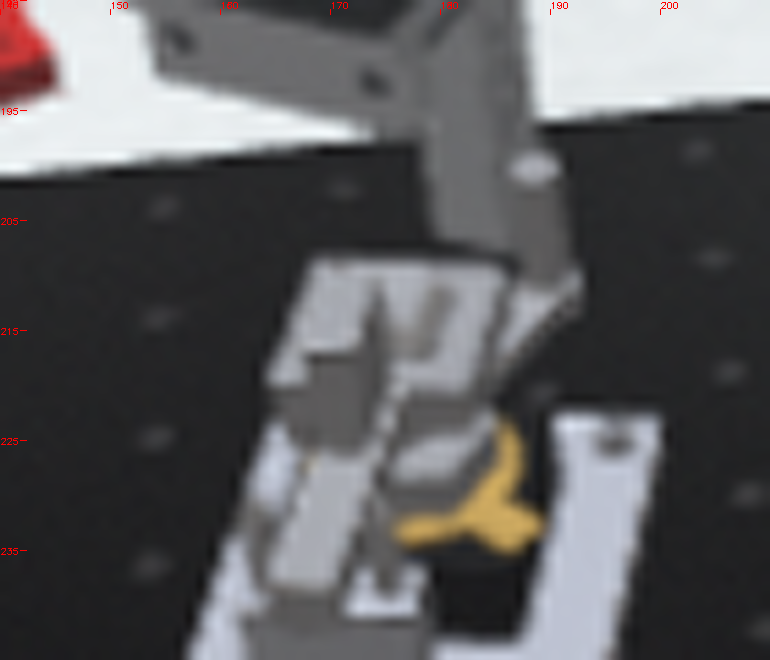

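```bash
python3 - <<'E'
from h import *
z=10.8+41.5
f=lambda x,y:np.array([(x+.5)/11-.5+140,(y+.5)/11-.5+185])
for p in((560,512),(543,525)):
    q=plane("scene",f(*p),z)[:2]-[568,-132.1]; print(q,np.linalg.norm(q),np.arctan2(q[1],q[0]))
E
python3 st.py
```

```text
[21.13732712 34.32133323] 40.30807006566312 1.0187925791766557
[25.06903004 30.0554885 ] 39.138071692983196 0.8756107246292946
clk 18.55 Fpush 16.9 Flat -1.9 yaw -0.527  M in tool x 66.5 z 9.8 Mz -0.02
```

The washer tab has moved about 5.4 mm (0.143 rad) and the push is 16.9 N, so the nut is tight. Next I'll back straight off the pin and rise.

Call:
{"name": "play_rows", "arguments": {"moves": [{"dx": 0,"dy": 0,"dz": -0.004,"ax": 0,"ay": 0,"az": 0,"jaw": -1},{"dx": 0,"dy": 0,"dz": -0.01,"ax": 0,"ay": 0,"az": 0,"jaw": -1},{"dx": 0,"dy": 0,"dz": -0.015,"ax": 0,"ay": 0,"az": 0,"jaw": -1},{"dx": 0,"dy": -0.01,"dz": -0.015,"ax": 0,"ay": 0,"az": 0,"jaw": -1},{"dx": 0,"dy": -0.06,"dz": -0.015,"ax": 0,"ay": 0,"az": 0,"jaw": -1},{"dx": 0,"dy": -0.11,"dz": -0.015,"ax": 0,"ay": 0,"az": 0,"jaw": -1},{"dx": -0.05,"dy": -0.13,"dz": -0.05,"ax": 0,"ay": 0,"az": 0,"jaw": -1},{"dx": -0.08,"dy": -0.13,"dz": -0.09,"ax": 0,"ay": 0,"az": 0,"jaw": -1},{"dx": -0.08,"dy": -0.13,"dz": -0.13,"ax": 0,"ay": 0,"az": 0,"jaw": -1},{"dx": -0.08,"dy": -0.13,"dz": -0.17,"ax": 0,"ay": 0,"az": 0,"jaw": -1},{"dx": -0.08,"dy": -0.13,"dz": -0.2,"ax": 0,"ay": 0,"az": 0,"jaw": -1},{"dx": -0.08,"dy": -0.13,"dz": -0.2,"ax": 0,"ay": 0,"az": 0,"jaw": -1},{"dx": -0.08,"dy": -0.13,"dz": -0.2,"ax": 0,"ay": 0,"az": 0,"jaw": -1}], "newtons": 30}}

```text
clock: 19.85
eef_pos: [337.3, -238.4, 227.6]
eef_rot: [-1.571, -0.0, -0.528]
wrist_force: [0.8, -0.4, 0.0]
finger_gap: 0.5
```

```bash
python3 st.py
python3 - <<'E'
from h import *
im=manip.camera("scene")[:,:,::-1]; a=crop(im,140,190,60,60,6,"/tmp/x.png")
im=manip.camera("top")[:,:,::-1]; b=crop(im,305,135,60,60,6,"/tmp/x.png")
cv2.imwrite("pics/s14.png",np.hstack([a,b]))
E
```

```text
clk 19.85 Fpush -0.1 Flat 0.9 yaw -0.528  M in tool x 145.7 z 208.0 Mz 0.00
```

View pics/s14.png

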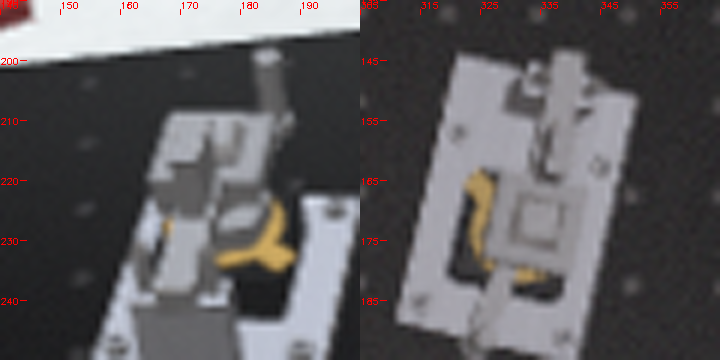

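Run:
```python
from h import *
M=np.array([568,-132.1])
for nm,u,z in(("start",(156.9,204.9),90),("pushed",((535.5)/11-.5+140,165.5/11-.5+185),90),("now",(265.5/6-.5+140,56.5/6-.5+190),90),("tab now",(295.5/6-.5+140,257.5/6-.5+190),41.5)):
    q=plane("scene",u,z+10.8)[:2]-M; print(nm,q,np.linalg.norm(q),np.degrees(np.arctan2(q[1],q[0])))
ims=manip.camera("scene")[:,:,::-1]; imt=manip.camera("top")[:,:,::-1]
a=crop(ims,150,190,50,58,8,"/tmp/x.png"); b=crop(imt,310,140,45,58,8,"/tmp/x.png"); cv2.imwrite("pics/s15.png",np.hstack([a,b]))
print(manip.read_state()["clock"])
```

```text
start [-44.57681324 -46.51883061] 64.42898323509316 -133.77872813201404
pushed [-53.92824424  36.76024756] 65.26539150420881 145.71965821088656
now [-58.91073717  25.01442369] 64.00153393511575 156.99316083622665
tab now [25.55935398 29.61355305] 39.1183218001436 49.202638082756295
20.05
```

View pics/s15.png

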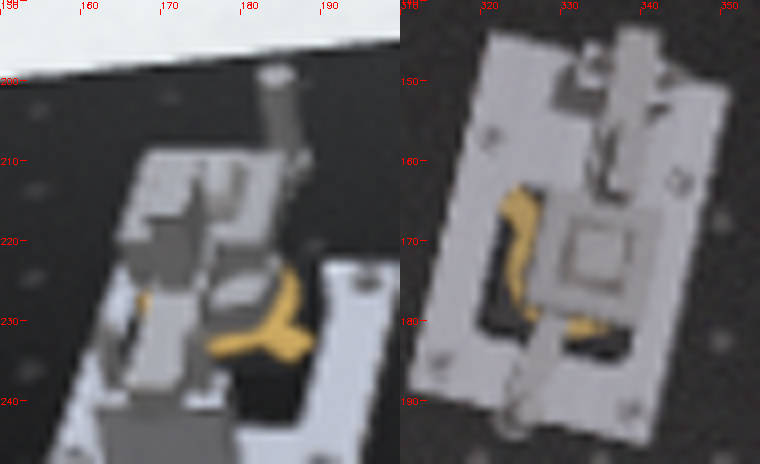

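The keeper is still home, with its ring corner at scene (185.9,208.8) as when it was seated, and the tail in the fork. The tab stays at its carried place. The lever eased back about 11° when the load came off, which looks elastic, but the washer did not follow. I'll hand in.

```bash
python3 -c "
from cell import manip
print(manip.sign_off())"
```

```text
the job is handed in; nothing more can be done
None
```

The keeper is on the screw head with its tail down in the fork. The jam nut is tightened, and I handed the job in at about 20 s of the 62 s allowed.

**Keeper:** I used the small grey keeper. It seated at TCP z 124.7 mm, exactly 74 mm above where I gripped it on the board. In the last pictures the ring is still home and the tail lies between the pins. I did not measure the screw's angle itself. I rely on the keeper's small play, under about 0.1 rad by my estimate, and the head looks square in it.

**Nut:** I pushed the lever's pin about 80° clockwise with shut fingers, from the side.
- The push was about 5 N while it ran free. It began to bite after about 55°.
- It then rose steadily, and I stopped at 16.9 N. The largest total force I read at the end of a move was about 19 N, including the vertical part.
- The washer tab was carried about 5.4 mm by one picture and about 6 mm by another. Both are well over the 2.5 mm needed.

**What disagreed:**
- **Springback:** when I let go, the lever came back about 11°. The tab did not follow, so I took this as elastic springback and did not push again.
- **Hard stop:** I stopped at about 17 N with the tab near the end of its travel. I never felt the stop as a clear jump in force.

The other parts were not touched.

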